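# Clamp the worn collector shoe in the wear gauge

## Task

Take the shortest of the three copper shoes out of the slotted stand, stand it upright on the floor of the wear gauge's pocket and let go of it. Then push the pad of the gauge's lever down past its centre so that the lever snaps over and its foot clamps the shoe, keep pressing the pad with about 12 N for a good second (never more than 20 N), and let go, leaving the lever over. Leave the other shoes and everything else where they are.

Things in the scene. Friction and masses are not known exactly. Their poses are not given: they have to be found in the camera images.
- shoe_short: The shortest copper shoe, standing upright in one of the stand's three slots (any of them), 0.37 kg, 84 mm tall: body 34 (x) x 16 (y) x 46 mm high, and on top of it a narrower tang 24 (x) x 12 (y) x 38 mm high to grip. Origin: centre of its underside, z up. It fits either way round.
- shoe_mid: Copper shoe of the same section but 98 mm tall (body 60, tang 38), in another slot of the stand; stays there. Origin: centre of its underside.
- shoe_long: Copper shoe of the same section but 112 mm tall (body 74, tang 38), in another slot of the stand; stays there. Origin: centre of its underside.
- stand: Fixed steel stand, left or right of the middle: plate 90 (x) x 200 (y) x 12 mm, three slots in a row 62 mm apart along y. Shoes stand on the plate, 12 mm up, their 34 mm side along the stand's x, about 2 mm play all round; slot walls reach 36 mm above the ledge. Origin: centre of its underside.
- gauge: Fixed cast-iron wear gauge, on the other side than the stand: base 110 (x) x 235 (y) x 14 mm. Origin: centre of its underside. Along y from -y: an anvil block (44 mm in x, top 48 mm up), the pocket, two cheeks (70 mm over both in x, 88 mm tall) carrying the lever's pivot at y +12 mm, 75 mm up (a crank and spring beside them reach 121 mm), and the arm with its pad.
- pocket (a point): Centre of the floor, 14 mm above the ledge, under a shoe that touches the anvil; axes as the gauge; 52.5 mm to -y of the pivot. The pocket takes the shoe's 34 mm side along x: 38 mm between end walls 18 mm high; in y 20 mm from the anvil (8 mm to -y of here) to a lip 7 mm high (12 mm to +y). Set down 2 mm to +y of here it has 2 mm play. The foot comes from +y, some 36 mm above the ledge.
- lever (a joint): Lever angle about the gauge's x (rad): -0.25 open (pad raised, foot back, held by an over-centre spring), growing as the pad goes down. At the pad 4 to 7 N start it, the force then fades, and past its centre (about -0.05) it snaps over by itself until the roller on its foot rests on the shoe at about 0.19 to 0.23 (0.32 if the pocket is empty).
- lever_end (a point): Where the pad's stem leaves the lever's arm: 85 mm to +y of the pivot and 22 mm below it at lever 0. Stem along its z, tilting with the lever. The pad, a rubber disc 34 mm across, has its flat top 18 to 38 mm above this point: how far the stem is screwed out differs each time and is not measured: find it by touch. Sprung 5 N/mm over 6 mm. At 82 mm from the pivot it can be pressed throughout.
- end_horn: Silver aluminium end horn, foot 50 x 90 x 12 mm with a bar curving up to about 107 mm at its +y end; stays where it is. Origin: centre of the foot's underside.
- insulator: Brown glazed ribbed ceramic insulator, 68 mm across, 94 mm tall, standing between the stand and the gauge; stays where it is. Origin: centre of its underside.
- spacer: Steel spacer ring, 60 mm across, 22 mm high, lying beyond the work area; stays where it is.
- wrench: Wrench lying flat beyond the work area; stays where it is.

How it is judged (in metres and radians):
On the way, in this order (a step that is already met when the one before it is completed fails the run):
1. the shortest shoe stands upright on the pocket's floor, let go, with the lever still open (horizontal distance between shoe_short and pocket below 0.007 m and z of shoe_short in the frame of pocket below 0.003 m and angle between shoe_short's own z axis and vertical below 0.1 rad and contact force between the fingers and shoe_short below 0.1 N and value of joint lever below -0.15 rad), for 0.2 s.
2. the lever is over and its pad is pressed with 8 to 16 N, for 0.8 s without a break (value of joint lever above 0.12 rad and contact force between the fingers and lever between 8 and 16 N), for 0.8 s.
At the end, for the whole second after the job is handed in: The lever stays over by itself (0.12 to 0.28 rad) with its foot bearing on the shortest shoe (over 2 N), which stands upright (within 0.1 rad) on the pocket's floor (within 3 mm in height, 7 mm sideways of the pocket point) and is at rest; the other two shoes stand upright in the stand (value of joint lever between 0.12 and 0.28 rad and horizontal distance between shoe_short and pocket below 0.007 m and z of shoe_short in the frame of pocket below 0.003 m and angle between shoe_short's own z axis and vertical below 0.1 rad and contact force between lever and shoe_short above 2 N and linear speed of shoe_short below 0.02 m/s and angle between each of shoe_mid, shoe_long's own z axis and vertical below 0.15 rad); the robot touches nothing.
It fails at once if the fingers press the lever with more than 22 N (contact force between the fingers and lever above 22 N).
It fails at once if another shoe is moved by more than 15 mm (distance of any of shoe_mid, shoe_long from where it was at the start of the episode above 0.015 m).
It fails at once if the end horn, insulator, spacer or wrench is moved by more than 20 mm (distance of any of end_horn, insulator, spacer, wrench from where it was at the start of the episode above 0.02 m).
It also fails if it takes over 62 s, if anything falls off the work surface, if the arm or the gripper's body presses on something with over 40 N, if the wrist force passes 120 N, or if a joint passes its speed limit or range.

## Robot

A 7-joint arm with a two-finger parallel gripper is mounted at the origin on the work surface. World frame = base frame: x ahead of the robot, y to its left, z up, the work surface at z = 0. Lengths are in m, angles in degrees, forces in N, time in s.
With the tool pointing down it reaches from about 0.4 to 0.75 m from the base axis. Payload 19.5 kg.
Tool frame: the origin (TCP) lies midway between the tips of the shut fingers; the grasp point (between the pads) lies 19 mm behind it; z points along the fingers, y is the direction in which the jaws open and shut (so a half turn about z gives the same grasp; the last joint's range is limited). The gripper opens to 85 mm and grips with 20 to 120 N. Pads are 22 mm wide; open, the fingers measure 114 mm over their backs; the gripper's body (76 mm by 85 mm) begins 54 mm behind the grasp point. The pads swing forward as they close: fully open they stand 13 mm farther back than shut.
Start: joints at [-71.603, 40.479, -1.581, 85.061, 1.261, 54.483, -4.326], TCP at [0.204, 0.538, 0.231] pointing down, gripper open.
Joint ranges: [-155.06, 155.06], [-18.47, 123.98], [-90, 86.84], [0, 140.48], [-83.41, 263.41], [0, 116], [-161.91, 161.91]. Speed limits (degrees/s): [108.29, 108.29, 147.25, 147.25, 172.46, 172.46, 172.46].

## Interface

Orientations are given as [roll, pitch, yaw] about the fixed x, y, z axes, in that order (R = Rz(yaw) Ry(pitch) Rx(roll)).
In Python, from cell import status, eyes, ctrl gives the robot as it stands.
- The arm moves only by the tool play_rows, never from a script. Its argument "motion" is one flat list of numbers, 6 for each row, row after row: the shift along the tool's x, y, z in m, then the turn, a rotation vector about the tool's x, y, z in rad. In form: [x, y, z, wx, wy, wz, x, y, z, wx, wy, wz, ...]. A call has 1 to 10 rows; each row is the pose to reach, as a shift and turn from the pose commanded when the call began, along the tool's axes at that moment; what a row does not reach only later rows make up. A row lasts 1/10 s, in which the tool goes at most 50 mm and 8.59 degrees, less where a joint would pass 70% of its speed; a pose out of reach is approached as far as the arm can. A call with a gripper value outside its range is refused whole. "fingers" is the closure, from 0 (fully open) to 1 (shut), set as the call begins (left out, the last holds). The fingers move at their own pace and stop on an object; "squeeze" is the grip in N (left out, the last holds). Time passes only in rows, so rows that repeat a pose let the fingers close. It gives the time, the measured TCP pose, the force and the opening at its end, in the units of the state.
- status.observe(): the state, without advancing time (a new reading comes with each control period).
- eyes.snapshot(name): name is "side" or "top" or "wrist"; returns a dict with "pixels" (480x640x3 uint8, blue, green, red), "range_z" (480x640 float32, m along the optical axis (not along the pixel's ray), 0 where there is no reading), "camera_matrix" (3x3 intrinsics, pixels), "position" and "orientation" of the camera in the world. Camera axes: x right, y up, looking along -z (the intrinsics and any distortion apply to the point x, -y, -z); pixel columns grow to the right and rows downward; lengths in m; the calibration is good to about 2 mm. A picture is of the moment at which its call begins.
- ctrl.sign_off(): hands the job in, once; it reports no verdict.
The state is a dict: "t": time; "qpos": joint angles; "qd": joint speeds; "joint_efforts": joint torques, N m; "eef_pos": TCP position; "orientation": TCP orientation; "ft_force": force on the tool from outside, world axes, zero at the start; "moment": the same for the moment, N m; "gripper_width": finger opening in m.
Only numpy, scipy, OpenCV 4.12 (cv2) and the standard library are available. Lean on these libraries where they do the work, as an engineer would, in place of code of your own. Each camera call takes 0.05 s, during which the arm holds its last target.

## Working session

There is one attempt and no reset: what is moved stays moved. The work goes in short steps, Python scripts to look and compute and a tool call to move; the robot and the scene stay as the last step left them, time stands still between calls to the robot, and variables do not carry over. Pictures are saved under pics/ and viewed, and the job is handed in when it is done.

Besides the shell and the picture viewer there is one more tool, called after ">>>" by a JSON object that holds its "op" and its "data", one argument or row to a line. play_rows: Moves the arm, as the interface text tells. Its arguments: {"type":"object","properties":{"motion":{"type":"array"},"fingers":{"type":"number"},"squeeze":{"type":"number"}},"required":["motion"]}

```bash
ls; mkdir -p pics; cat > h.py <<'E'
import numpy as np,cv2,json
from scipy.spatial.transform import Rotation as R
from cell import status,eyes,ctrl
def snap(n,f=None):
    d=eyes.snapshot(n)
    if f: cv2.imwrite('pics/'+f,d['pixels'])
    return d
E
python3 - <<'E'
from h import *
print(status.observe())
for n in ['side','top','wrist']:
    d=snap(n,n+'0.png'); np.savez('pics/'+n+'0.npz',**{k:v for k,v in d.items() if isinstance(v,(np.ndarray,list,tuple))})
    print(n,d.keys(),d['camera_matrix'],d['position'],d['orientation'])
E
```

```text
pics
{'t': 0.0, 'qpos': array([-71.60160083,  40.51433783,  -1.58315066,  85.08500779,
         1.2605064 ,  54.48109015,  -4.32505319]), 'qd': array([-0.06167742, -0.08624278,  0.05030955,  0.00182025,  0.05013095,
       -0.03171313, -0.08388551]), 'joint_efforts': array([ 1.88320914e-04, -8.83199644e+01,  1.23472787e+00, -2.36165518e+01,
        1.68995513e-02,  6.53928713e-03, -1.63853042e-05]), 'eef_pos': array([0.20397062, 0.53732258, 0.23082069]), 'orientation': array([-1.79936904e+02,  1.48461862e-03,  1.59213785e+02]), 'ft_force': array([ 0.13385109, -0.17248181, -0.71202503]), 'moment': array([ 0.06158985, -0.03634075, -0.02749978]), 'gripper_width': 0.08533314578284562}
side dict_keys(['pixels', 'range_z', 'camera_matrix', 'position', 'orientation']) [[452.33725411   0.         318.6579853 ]
 [  0.         452.33725411 240.92562305]
 [  0.           0.           1.        ]] [ 0.29853108 -0.74653208  0.5278433 ] [ 61.61182362   1.40650427 -25.258055  ]
top dict_keys(['pixels', 'range_z', 'camera_matrix', 'position', 'orientation']) [[494.83629778   0.         320.63548694]
 [  0.         494.83629778 239.13144799]
 [  0.           0.           1.        ]] [0.46962947 0.00515475 1.0424534 ] [  9.76816078  -0.15376559 -88.62878747]
wrist dict_keys(['pixels', 'range_z', 'camera_matrix', 'position', 'orientation']) [[336.6031346    0.         318.07867053]
 [  0.         336.6031346  236.52287405]
 [  0.           0.           1.        ]] [0.13104823 0.56535581 0.37317569] [-1.78406352e+01  2.23814919e-02  6.92160534e+01]
```

View pics/side0.png

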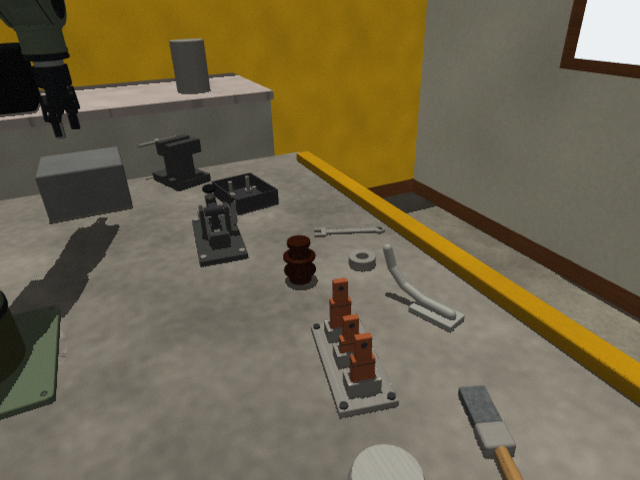

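View pics/top0.png

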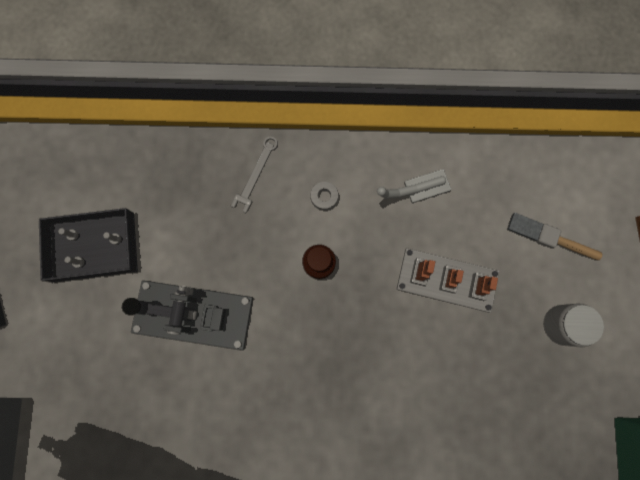

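View pics/wrist0.png

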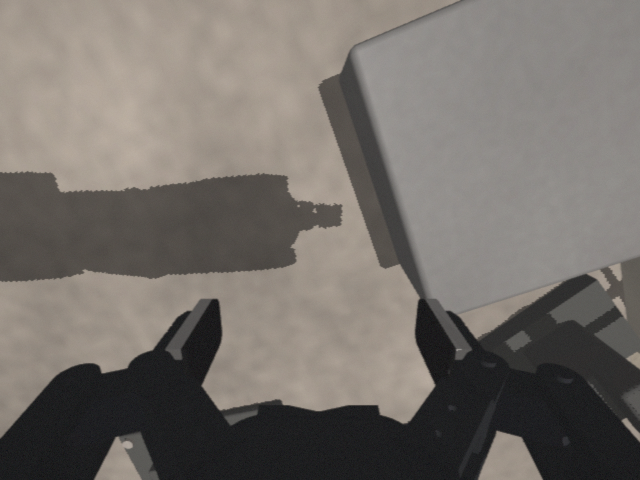

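The side view shows the stand on the right (three shoes at about 340,300 / 350,335 / 362,358) and the gauge on the left at (218,228). The top view shows the gauge at (192,315) with its pad at +y (132,306), and the stand at (448,280).

```bash
cat >> h.py <<'E'
def cloud(d):
    K=np.array(d['camera_matrix']);z=np.array(d['range_z']);v,u=np.mgrid[0:480,0:640]
    x=(u-K[0,2])/K[0,0]*z;y=(v-K[1,2])/K[1,1]*z
    P=np.stack([x,-y,-z],-1)
    Rm=R.from_euler('xyz',d['orientation'],degrees=True).as_matrix()
    W=P@Rm.T+np.array(d['position']); W[z<=0]=np.nan
    return W
def ray(d,uv,zp):
    K=np.array(d['camera_matrix']);uv=np.atleast_2d(uv)
    P=np.stack([(uv[:,0]-K[0,2])/K[0,0],-(uv[:,1]-K[1,2])/K[1,1],-np.ones(len(uv))],-1)
    D=P@R.from_euler('xyz',d['orientation'],degrees=True).as_matrix().T
    p=np.array(d['position']);return p+D*((zp-p[2])/D[:,2])[:,None]
E
python3 - <<'E'
from h import *
d=np.load('pics/top0.npz'); W=cloud(d); im=d['pixels']
g=W[300:420:20,300:600:60,2]; print('floor z',np.nanmean(g),np.nanstd(g))
hsv=cv2.cvtColor(im,cv2.COLOR_BGR2HSV)
m=((hsv[...,0]<14)&(hsv[...,1]>120)&(hsv[...,2]>70)).astype(np.uint8)
m[:, :390]=0; m[:,505:]=0; m[:250]=0;m[310:]=0
n,l,s,c=cv2.connectedComponentsWithStats(m)
for i in range(1,n):
    if s[i,4]<20: continue
    p=W[l==i]; zt=np.nanpercentile(p[:,2],95); q=p[p[:,2]>zt-.006]
    print(s[i],c[i],'ztop',zt,'centre',q.mean(0).round(4),np.ptp(q,0).round(3))
x=im[240:320,390:510];y=im[270:360,110:265]
cv2.imwrite('pics/a.png',cv2.resize(x,None,fx=6,fy=6,interpolation=cv2.INTER_CUBIC))
cv2.imwrite('pics/b.png',cv2.resize(y,None,fx=5,fy=5,interpolation=cv2.INTER_CUBIC))
E
```

```text
floor z 0.0003395849049379433 0.003179910767912434
[421 260  14  18 136] [427.65441176 268.14705882] ztop 0.12551364057258327 centre [ 0.5808 -0.1997  0.1235] [0.021 0.014 0.007]
[449 270   8  17  61] [451.80327869 279.1147541 ] ztop 0.06971378085051806 centre [ 0.5683 -0.2561  0.0692] [0.023 0.005 0.013]
[455 270   8  13  68] [458.83823529 275.98529412] ztop 0.09835413042296116 centre [ 0.5674 -0.2605  0.0956] [0.023 0.015 0.007]
[482 277   8  17  63] [484.76190476 285.92063492] ztop 0.0801248029579348 centre [ 0.5506 -0.3166  0.0781] [0.025 0.01  0.014]
[490 277   7  13  75] [493.01333333 283.09333333] ztop 0.11262482178143857 centre [ 0.5541 -0.3206  0.1097] [0.023 0.013 0.006]
```

View pics/a.png

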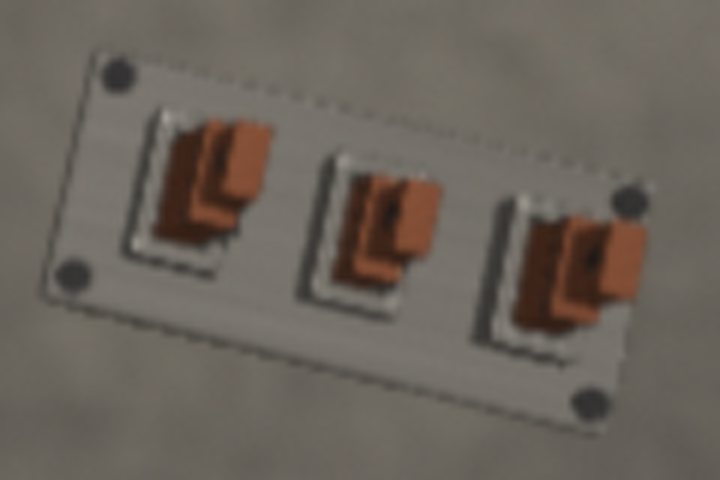

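View pics/b.png

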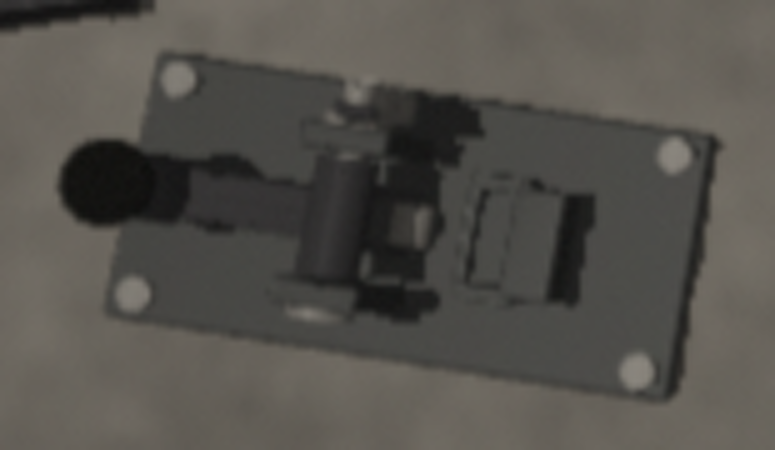

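```bash
python3 - <<'E'
from h import *
d=np.load('pics/top0.npz'); W=cloud(d)
def px(l,s,o): return (np.array(l)+.5)/s-.5+np.array(o)
S=ray(d,px([(118,76),(73,276),(630,202),(590,404)],6,(390,240)),.013)
C=ray(d,px([(97,48),(40,297),(652,183),(603,436)],6,(390,240)),.012)
G=ray(d,px([(178,79),(132,294),(674,156),(637,370)],5,(110,270)),.016)
GC=ray(d,px([(160,52),(107,315),(717,135),(668,400)],5,(110,270)),.014)
for n,P in [('stand scr',S),('stand cor',C),('g scr',G),('g cor',GC)]:
    a=(P[0]+P[1])/2;b=(P[2]+P[3])/2;ya=a-b; xa=(P[0]-P[1]+P[2]-P[3])
    print(n,P.mean(0).round(4),'len',np.linalg.norm(ya).round(4),np.linalg.norm(xa/2).round(4),'yaw',np.degrees(np.arctan2(-ya[0],ya[1])).round(2),np.degrees(np.arctan2(xa[1],xa[0])).round(2))
# pad region
for lo,hi in [(.09,.2)]:
    sub=W[295:320,118:145]; q=sub[(sub[...,2]>.07)]; print('pad',np.nanpercentile(q,[5,50,95],axis=0))
# insulator
q=W[235:285,295:345].reshape(-1,3);q=q[q[:,2]>.085];print('ins',q.mean(0),len(q))
q=W[165:215,370:455].reshape(-1,3);q=q[q[:,2]>.09];print('horn tip',q.mean(0),len(q),q[:,2].max())
E
```

```text
stand scr [ 0.5683 -0.2612  0.013 ] len 0.1822 0.0721 yaw -12.63 -12.95
stand cor [ 0.568  -0.2598  0.012 ] len 0.1981 0.0901 yaw -12.53 -12.92
g scr [0.4834 0.2694 0.016 ] len 0.2087 0.0879 yaw -7.17 -7.21
g cor [0.4834 0.2668 0.014 ] len 0.2334 0.1084 yaw -7.03 -7.23
pad [[0.48040172 0.34646578 0.07094577]
 [0.49406656 0.35709901 0.1062382 ]
 [0.50782582 0.37174414 0.11094127]]
ins [0.59438405 0.00970175 0.09392779] 477
horn tip [ 0.72952265 -0.11031891  0.10236968] 78 0.10880870357492756
```

Middle slot holds the short shoe (top at about 96 mm = 12 + 84). Stand is at (0.568, -0.260), yaw -12.7°; gauge is at (0.483, 0.267), yaw -7.2°. Plate sizes come out right. Next, a closer look at the gauge with the wrist camera.

>>> {"op": "play_rows", "data": {
  "motion": [-0.03,-0.007,-0.007,0,0,0.133,-0.064,-0.014,-0.014,0,0,0.266,-0.096,-0.021,-0.021,0,0,0.4,-0.128,-0.027,-0.028,0,0,0.533,-0.16,-0.034,-0.035,0,0,0.667,-0.192,-0.041,-0.042,0,0,0.8,-0.225,-0.048,-0.049,0,0,0.933,-0.257,-0.055,-0.056,0,0,1.067,-0.289,-0.062,-0.063,0,0,1.2,-0.321,-0.068,-0.07,0,0,1.333]
}}

```text
t: 1.15
eef_pos: [0.481, 0.3591, 0.3015]
orientation: [-180.0, 0.0, 82.5]
ft_force: [-0.3, 1.2, 0.3]
gripper_width: 0.0855
```

>>> {"op": "play_rows", "data": {
  "motion": [0,0,0,0,0,0,0,0,0,0,0,0,0,0,0,0,0,0]
}}

```text
t: 1.45
eef_pos: [0.4792, 0.3607, 0.301]
orientation: [-179.9, 0.0, 82.9]
ft_force: [-1.0, 0.2, 1.5]
gripper_width: 0.0854
```

```bash
cat >> h.py <<'E'
def delta(pos,yaw):
    s=status.observe();Rc=R.from_euler('xyz',s['orientation'],degrees=True)
    Rt=R.from_euler('xyz',[180,0,yaw],degrees=True)
    print('cur',np.round(s['eef_pos'],4),np.round(s['orientation'],2),'w',round(s['gripper_width'],4),'F',np.round(s['ft_force'],2),'t',s['t'])
    print('shift',np.round(Rc.inv().apply(np.array(pos)-s['eef_pos']),4),'turn',np.round((Rc.inv()*Rt).as_rotvec(),4))
def save(n,f):
    d=snap(n,f+'.png'); np.savez('pics/'+f+'.npz',**{k:v for k,v in d.items() if isinstance(v,(np.ndarray,list,tuple))}); return d
E
python3 - <<'E'
from h import *
save('wrist','w1');delta([.48,.36,.3],82.8)
E
```

```text
cur [0.4792 0.3607 0.3011] [-179.96    0.     82.96] w 0.0852 F [ 0.78  0.49 -0.41] t 1.5
shift [-0.0006  0.0009  0.0011] turn [-0.0008  0.      0.0027]
```

View pics/w1.png

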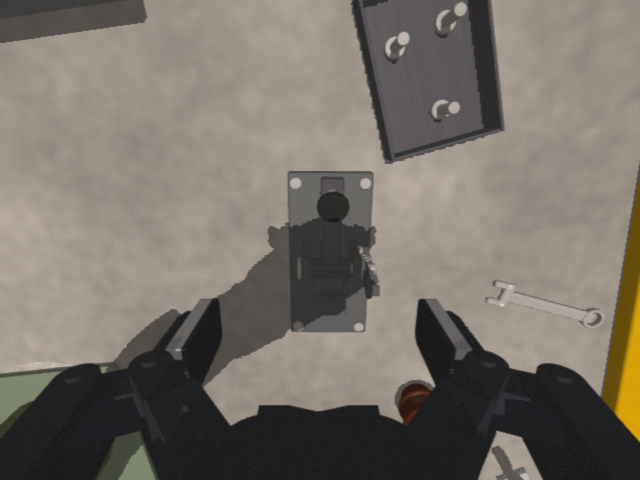

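The wrist view shows the gauge (plate corners 288–373 × 171–332) with the pad at (333,206). Refining the gauge pose from the screws.

```bash
python3 - <<'E'
from h import *
d=np.load('pics/w1.npz'); im=d['pixels'];W=cloud(d)
x=im[160:345,265:400];cv2.imwrite('pics/c.png',cv2.resize(x,None,fx=3.2,fy=3.2,interpolation=cv2.INTER_CUBIC))
g=cv2.cvtColor(im,cv2.COLOR_BGR2GRAY)
def cen(u,v,r=8):
    p=g[v-r:v+r+1,u-r:u+r+1].astype(float);w=np.clip(p-(p.min()+p.max())*.5,0,None);w[:,:]*=1
    yy,xx=np.mgrid[-r:r+1,-r:r+1];return u+(w*xx).sum()/w.sum(),v+(w*yy).sum()/w.sum()
P=[cen(*q,5) for q in [(366,183),(296,183),(359,327),(298,327)]];print(np.round(P,1))
P=ray(d,P,.016);print(P.round(4))
ya=P[0]+P[1]-P[2]-P[3];xa=P[0]-P[1]+P[2]-P[3]
print('c',P.mean(0),np.linalg.norm(ya/2),np.linalg.norm(xa/2),np.degrees(np.arctan2(-ya[0],ya[1])),np.degrees(np.arctan2(xa[1],xa[0])))
q=W[188:226,314:352].reshape(-1,3);q=q[q[:,2]>.09];print('pad',np.nanpercentile(q,[5,50,95],axis=0),len(q))
E
```

```text
[[365.2 183. ]
 [295.3 182.6]
 [358.5 326.8]
 [298.6 331.3]]
[[0.5404 0.3658 0.016 ]
 [0.4524 0.3772 0.016 ]
 [0.5138 0.1579 0.016 ]
 [0.4261 0.1611 0.016 ]]
c [0.4831951  0.26550359 0.016     ] 0.21362202072654402 0.08812305193852175 -7.100087538644118 -4.725915085320601
pad [[0.48164165 0.3474594  0.1030464 ]
 [0.49506039 0.36139167 0.10661893]
 [0.5085448  0.37440183 0.10973309]] 784
```

View pics/c.png

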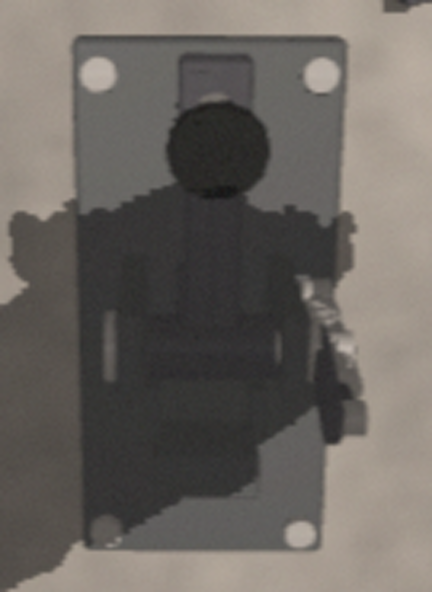

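```bash
python3 - <<'E'
from h import *
d=np.load('pics/w1.npz')
P=ray(d,[(365.2,183.6),(295.5,183.3),(358.6,326.7),(298,324.9)],.016)
ya=P[0]+P[1]-P[2]-P[3];xa=P[0]-P[1]+P[2]-P[3]
print('c',P.mean(0),np.linalg.norm(ya/2),np.linalg.norm(xa/2),np.degrees(np.arctan2(-ya[0],ya[1])),np.degrees(np.arctan2(xa[1],xa[0])))
c=np.array([.4834,.268]);a=np.radians(-7.2);Rg=np.array([[np.cos(a),-np.sin(a)],[np.sin(a),np.cos(a)]])
for n in ['top0','w1']:
    d=np.load('pics/%s.npz'%n);W=cloud(d).reshape(-1,3);L=(W[:,:2]-c)@Rg
    m=(abs(L[:,0])<.035)&(L[:,1]<-.03)&(L[:,1]>-.12)&(abs(W[:,2]-.048)<.008)
    q=L[m];print(n,m.sum(),'anvil x',np.percentile(q[:,0],[2,50,98]).round(4),'y',np.percentile(q[:,1],[2,98]).round(4),W[m,2].mean())
    m=(abs(L[:,0])<.015)&(L[:,1]<-.005)&(L[:,1]>-.06)&(W[:,2]>.025);
    for y in np.arange(-.06,0,.004):
        k=m&(abs(L[:,1]-y)<.002); 
        if k.any(): print(round(y,3),np.percentile(W[k,2],[10,50,90]).round(3))
    m=(abs(L[:,0])<.06)&(abs(L[:,1])<.12)
    for y in np.arange(-.11,.13,.01):
        k=m&(abs(L[:,1]-y)<.004)&(W[:,2]>.06)
        if k.sum()>3: print('Y',round(y,2),'x',L[k,0].min().round(3),L[k,0].max().round(3),'z',W[k,2].max().round(3))
E
```

```text
c [0.48341163 0.26782387 0.016     ] 0.2073823977806567 0.0884085217816962 -7.221241274862143 -8.131340685662337
top0 237 anvil x [-0.0216 -0.0004  0.02  ] y [-0.0682 -0.0487] 0.047683018296919344
-0.06 [0.046 0.048 0.05 ]
-0.056 [0.046 0.048 0.05 ]
-0.052 [0.046 0.048 0.049]
-0.048 [0.046 0.046 0.048]
-0.024 [0.025 0.025 0.025]
-0.012 [0.025 0.03  0.032]
-0.008 [0.026 0.03  0.034]
-0.004 [0.03  0.031 0.035]
Y -0.0 x -0.039 0.052 z 0.123
Y 0.01 x -0.04 0.052 z 0.121
Y 0.02 x -0.04 0.037 z 0.092
Y 0.03 x -0.035 0.034 z 0.092
Y 0.04 x -0.011 0.009 z 0.082
Y 0.05 x -0.01 0.009 z 0.079
Y 0.06 x -0.01 0.009 z 0.079
Y 0.07 x -0.011 0.009 z 0.076
Y 0.08 x -0.014 0.012 z 0.108
Y 0.09 x -0.017 0.016 z 0.11
Y 0.1 x -0.016 0.014 z 0.115
Y 0.11 x -0.004 0.005 z 0.113
w1 498 anvil x [-0.0218 -0.0005  0.0207] y [-0.0659 -0.0477] 0.046816892190687166
-0.06 [0.046 0.047 0.048]
-0.056 [0.047 0.048 0.049]
-0.052 [0.047 0.048 0.048]
-0.048 [0.028 0.039 0.047]
Y -0.0 x -0.039 0.053 z 0.119
Y 0.01 x -0.038 0.053 z 0.122
Y 0.02 x -0.038 0.052 z 0.095
Y 0.03 x -0.035 0.035 z 0.089
Y 0.04 x -0.01 0.01 z 0.08
Y 0.05 x -0.01 0.01 z 0.078
Y 0.06 x -0.01 0.01 z 0.075
Y 0.07 x -0.01 0.01 z 0.075
Y 0.08 x -0.06 0.058 z 0.38
Y 0.09 x -0.06 0.056 z 0.387
Y 0.1 x -0.06 0.06 z 0.394
Y 0.11 x -0.058 0.052 z 0.401
Y 0.12 x -0.012 0.013 z 0.08
```

Screws, anvil edges and plate agree: the gauge is at (0.483, 0.268), yaw -7.2°. Now over to the stand for a close look.

>>> {"op": "play_rows", "data": {
  "motion": [-0.047,0.013,0,0,0,0.01,-0.095,0.026,0,0,0,0.02,-0.143,0.039,0,0,0,0.03,-0.191,0.052,0,0,0,0.04,-0.239,0.065,0,0,0,0.05,-0.287,0.078,0,0,0,0.06,-0.335,0.091,0,0,0,0.07,-0.383,0.104,0,0,0,0.08,-0.431,0.117,0,0,0,0.09,-0.479,0.13,0,0,0,0.1]
}}

```text
t: 2.5
eef_pos: [0.5493, -0.1326, 0.3014]
orientation: [180.0, -0.0, 77.2]
ft_force: [1.6, 0.6, 0.1]
gripper_width: 0.0853
```

>>> {"op": "play_rows", "data": {
  "motion": [-0.03,0,0.02,0,0,0,-0.03,0,0.03,0,0,0,-0.03,0,0.03,0,0,0,-0.03,0,0.03,0,0,0]
}}

```text
t: 2.9
eef_pos: [0.543, -0.1591, 0.2717]
orientation: [180.0, -0.0, 77.2]
ft_force: [0.0, 0.3, 0.5]
gripper_width: 0.0854
```

```bash
python3 - <<'E'
from h import *
d=save('wrist','w2');delta([.568,-.26,.15],77.3)
x=d['pixels'][120:345,200:450];cv2.imwrite('pics/d.png',cv2.resize(x,None,fx=2.6,fy=2.6,interpolation=cv2.INTER_CUBIC))
E
```

```text
cur [ 0.5431 -0.1592  0.2719] [ 1.7996e+02 -2.0000e-02  7.7240e+01] w 0.0855 F [-0.37 -1.55 -0.14] t 2.95
shift [-0.0929  0.0464  0.1219] turn [ 0.0007 -0.0004 -0.001 ]
```

View pics/w2.png

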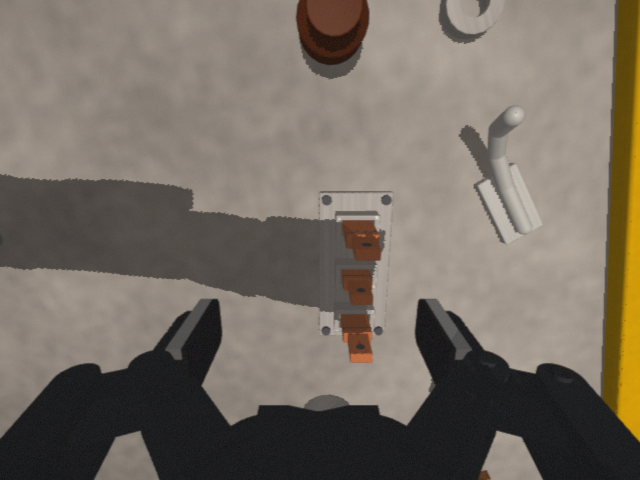

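View pics/d.png

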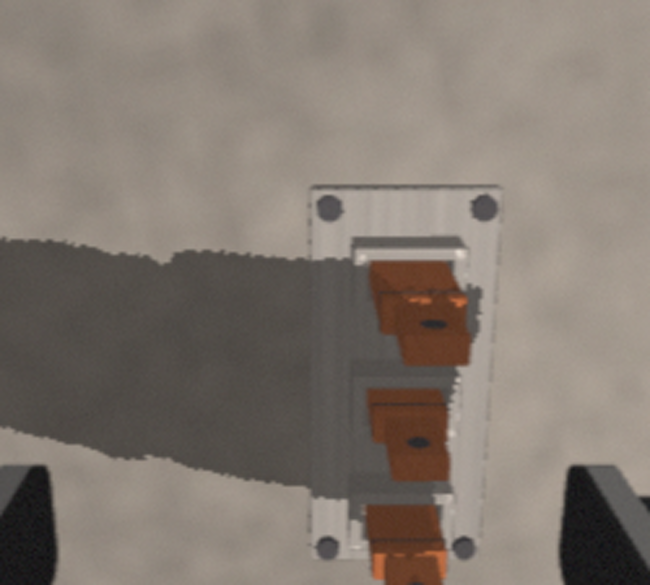

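```bash
python3 - <<'E'
from h import *
d=np.load('pics/w2.npz');im=d['pixels']
px=lambda l:(np.array(l)+.5)/2.6-.5+np.array([200,120])
E=ray(d,px([(390,481),(450,481)]),.096)
xa=E[1]-E[0];print(E.round(4),np.linalg.norm(xa),np.degrees(np.arctan2(xa[1],xa[0])))
a=np.radians(-12.75);print('centre',E.mean(0)[:2]+.006*np.array([-np.sin(a),np.cos(a)]))
S=ray(d,px([(484,208),(329,208),(463,548),(327,548)]),.013);print(S.mean(0))
ya=S[0]+S[1]-S[2]-S[3];xb=S[0]-S[1]+S[2]-S[3];print(np.linalg.norm(ya/2),np.degrees(np.arctan2(-ya[0],ya[1])),np.degrees(np.arctan2(xb[1],xb[0])))
W=cloud(d);sub=W[260:312,330:385].reshape(-1,3);q=sub[sub[:,2]>.091];L=(q[:,:2]-[.568,-.26])@np.array([[np.cos(a),-np.sin(a)],[np.sin(a),np.cos(a)]])
q2=L[(abs(L)<.025).all(1)];print('depth top in stand frame',np.percentile(q2,[3,50,97],axis=0),len(q2))
d=np.load('pics/top0.npz');px=lambda l:(np.array(l)+.5)/6-.5+np.array([390,240])
Q=ray(d,px([(402,179),(441,184),(434,258),(394,250)]),.096);print('top cam top face',Q.mean(0),np.linalg.norm(Q[0]-Q[1]),np.linalg.norm(Q[1]-Q[2]))
E
```

```text
[[ 0.5542 -0.2635  0.096 ]
 [ 0.5781 -0.2689  0.096 ]] 0.02448611639987712 -12.771418850869015
centre [ 0.56750505 -0.26033402]
[ 0.56750503 -0.26138883  0.013     ]
0.18227078664699067 -12.69682382280399 -12.768274790821234
depth top in stand frame [[-0.01131376 -0.00611508]
 [ 0.00014136  0.00030369]
 [ 0.01118837  0.0050537 ]] 262
top cam top face [ 0.56760886 -0.26086853  0.096     ] 0.012527232574188531 0.023931445165108402
```

Both views and the depth agree on the shoe's centre at (0.5675, -0.2604), width 24.5 mm, yaw -12.7°. Moving above it and down.

>>> {"op": "play_rows", "data": {
  "motion": [-0.03,0.015,0.02,0,0,0,-0.065,0.032,0.04,0,0,0,-0.0935,0.046,0.06,0,0,0,-0.0935,0.046,0.09,0,0,0,-0.0935,0.046,0.11,0,0,0,-0.0935,0.046,0.11,0,0,0,-0.0935,0.046,0.11,0,0,0]
}}

```text
t: 3.65
eef_pos: [0.5673, -0.2614, 0.1625]
orientation: [179.9, 0.0, 77.2]
ft_force: [-0.1, -0.5, -0.4]
gripper_width: 0.0853
```

```bash
python3 - <<'E'
from h import *
delta([.5675,-.2605,.064],77.25)
E
```

```text
cur [ 0.5673 -0.2614  0.1625] [1.7994e+02 1.0000e-02 7.7180e+01] w 0.0853 F [-0.15 -0.48 -0.38] t 3.65
shift [ 0.001  -0.0001  0.0985] turn [ 0.001   0.0002 -0.0012]
```

>>> {"op": "play_rows", "data": {
  "motion": [0.001,0,0.03,0,0,0,0.001,0,0.06,0,0,0,0.001,0,0.08,0,0,0,0.001,0,0.092,0,0,0,0.001,0,0.098,0,0,0,0.001,0,0.0985,0,0,0]
}}

```text
t: 4.25
eef_pos: [0.5672, -0.2611, 0.0634]
orientation: [180.0, 0.0, 77.1]
ft_force: [-0.4, -1.2, -0.3]
gripper_width: 0.0856
```

>>> {"op": "play_rows", "data": {
  "motion": [0,0,0,0,0,0,0,0,0,0,0,0,0,0,0,0,0,0,0,0,0,0,0,0,0,0,0,0,0,0,0,0,0,0,0,0,0,0,0,0,0,0,0,0,0,0,0,0,0,0,0,0,0,0],
  "fingers": 1,
  "squeeze": 40
}}

```text
t: 5.15
eef_pos: [0.5669, -0.2612, 0.0632]
orientation: [180.0, 0.0, 77.1]
ft_force: [0.2, 1.0, 5.9]
gripper_width: 0.0233
```

```bash
python3 - <<'E'
from h import *
save('side','s2');
d=cv2.imread('pics/s2.png');cv2.imwrite('pics/s2c.png',cv2.resize(d[180:420,260:460],None,fx=2.5,fy=2.5))
delta([.5675,-.2605,.064],77.25)
E
```

```text
cur [ 0.5669 -0.2612  0.0632] [1.7997e+02 1.0000e-02 7.7100e+01] w 0.0235 F [0.47 0.89 6.08] t 5.2
shift [ 0.0008  0.0004 -0.0008] turn [ 0.0005  0.0002 -0.0025]
```

View pics/s2c.png

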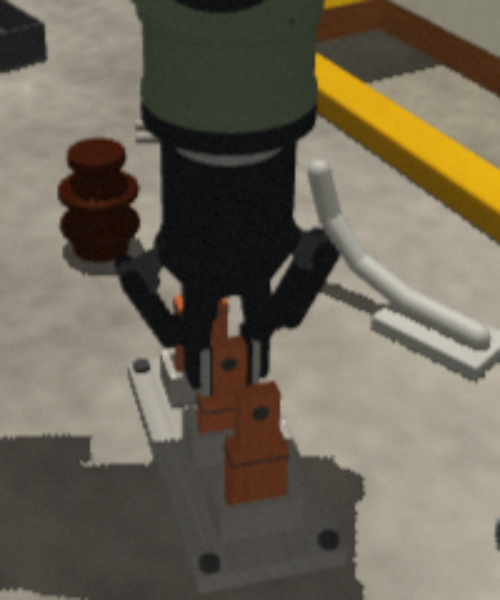

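The shoe is gripped (23.4 mm, expected 24) between the pads. Lifting straight up.

>>> {"op": "play_rows", "data": {
  "motion": [0,0,-0.008,0,0,0,0,0,-0.022,0,0,0,0,0,-0.04,0,0,0,0,0,-0.065,0,0,0,0,0,-0.09,0,0,0,0,0,-0.12,0,0,0,0,0,-0.15,0,0,0,0,0,-0.17,0,0,0,0,0,-0.18,0,0,0,0,0,-0.18,0,0,0]
}}

```text
t: 6.2
eef_pos: [0.567, -0.2612, 0.2441]
orientation: [179.9, 0.0, 77.1]
ft_force: [0.6, -0.3, -3.8]
gripper_width: 0.0231
```

```bash
python3 - <<'E'
from h import *
save('side','s3');d=cv2.imread('pics/s3.png');cv2.imwrite('pics/s3c.png',cv2.resize(d[100:400,260:460],None,fx=2,fy=2))
d=save('wrist','w3');cv2.imwrite('pics/w3c.png',cv2.resize(d['pixels'][200:400,200:440],None,fx=2.5,fy=2.5))
delta([.4782,.2298,.25],82.8)
E
```

```text
cur [ 0.5665 -0.2609  0.2421] [-1.7993e+02 -1.0000e-02  7.7110e+01] w 0.0233 F [ 0.49 -0.41 -2.58] t 6.3
shift [ 0.4586 -0.1955 -0.0076] turn [-0.0011 -0.0003 -0.0993]
```

View pics/s3c.png

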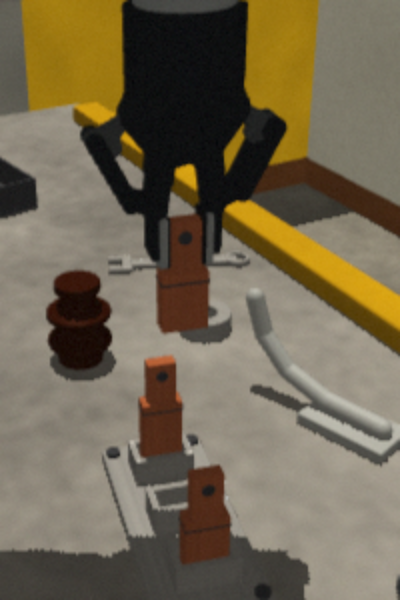

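View pics/w3c.png

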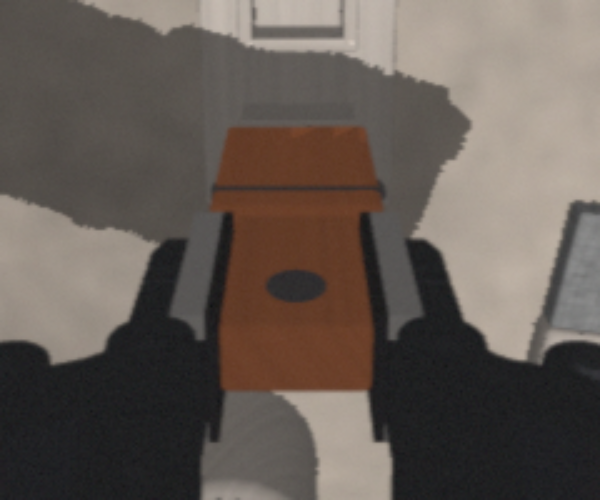

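The short shoe is out and hangs upright; the other two stand undisturbed. Measuring its offset in the hand from the top edge (crop v 389) and bottom edge (v 127).

```bash
python3 - <<'E'
from h import *
d=np.load('pics/w3.npz');s=status.observe();Rc=R.from_euler('xyz',s['orientation'],degrees=True)
px=lambda l:(np.array(l)+.5)/2.5-.5+np.array([200,200])
zt=s['eef_pos'][2]-.0632+.096
def tf(l,z):return Rc.inv().apply(ray(d,px(l),z)-s['eef_pos']).round(4)
print('top far edge',tf([(222,389),(372,389)],zt)); print('top near edge',tf([(219,323),(373,323)],zt))
print('bottom near edge',tf([(228,127),(366,127)],zt-.084)); print('shoulder near',tf([(210,211),(383,211)],zt-.038))
W=cloud(d)
for (u,v) in [(295,380),(295,340),(295,300),(295,240),(295,160),(295,135)]:
    u2,v2=np.round(px([(u,v)])[0]).astype(int);p=W[v2-1:v2+2,u2-3:u2+4].reshape(-1,3).mean(0);print((u,v),Rc.inv().apply(p-s['eef_pos']).round(4))
E
```

```text
top far edge [[-0.0053 -0.0109 -0.0328]
 [-0.0053  0.0123 -0.0328]]
top near edge [[ 0.0065 -0.0111 -0.0328]
 [ 0.0065  0.0122 -0.0328]]
bottom near edge [[ 0.0071 -0.016   0.0512]
 [ 0.0071  0.0179  0.0512]]
shoulder near [[ 0.0067 -0.0161  0.0052]
 [ 0.0067  0.0175  0.0052]]
(295, 380) [-0.0035  0.0005 -0.0331]
(295, 340) [ 0.0036  0.0005 -0.0331]
(295, 300) [ 0.0061  0.0005 -0.026 ]
(295, 240) [ 0.0059  0.0005 -0.0056]
(295, 160) [0.0079 0.0006 0.0277]
(295, 135) [0.008  0.0006 0.0428]
```

>>> {"op": "play_rows", "data": {
  "motion": [0.015,-0.006,0,0,0,-0.01,0.045,-0.019,0,0,0,-0.02,0.085,-0.036,0,0,0,-0.03,0.13,-0.056,0,0,0,-0.04,0.175,-0.075,0,0,0,-0.05,0.22,-0.094,0,0,0,-0.06,0.265,-0.113,0,0,0,-0.07,0.31,-0.133,0,0,0,-0.08,0.355,-0.152,0,0,0,-0.09,0.4,-0.171,0,0,0,-0.099]
}}

```text
t: 7.3
eef_pos: [0.4883, 0.1688, 0.242]
orientation: [-179.9, 0.1, 82.8]
ft_force: [2.3, 0.3, -3.1]
gripper_width: 0.0235
```

```bash
python3 - <<'E'
from h import *
delta([.4776,.2298,.16],82.8)
E
```

```text
cur [0.4883 0.1688 0.242 ] [-1.7993e+02  5.0000e-02  8.2800e+01] w 0.0235 F [ 2.31  0.33 -3.07] t 7.3
shift [ 0.0593 -0.0181  0.0819] turn [-0.0012  0.0009  0.    ]
```

>>> {"op": "play_rows", "data": {
  "motion": [0.03,-0.009,0,0,0,0,0.05,-0.015,0.02,0,0,0,0.0593,-0.018,0.05,0,0,0,0.0593,-0.018,0.07,0,0,0,0.0593,-0.018,0.082,0,0,0,0.0593,-0.018,0.082,0,0,0,0.0593,-0.018,0.082,0,0,0]
}}

```text
t: 8.0
eef_pos: [0.4789, 0.2279, 0.1607]
orientation: [-180.0, 0.0, 82.8]
ft_force: [-0.3, -0.1, -1.8]
gripper_width: 0.0236
```

```bash
python3 - <<'E'
from h import *
delta([.4776,.2298,.066],82.8)
save('top','t4');d=cv2.imread('pics/t4.png');cv2.imwrite('pics/t4c.png',cv2.resize(d[260:380,100:280],None,fx=4,fy=4))
save('wrist','w4')
delta([.4776,.2298,.066],82.8)
E
```

```text
cur [0.4789 0.2279 0.1607] [-1.7997e+02  4.0000e-02  8.2770e+01] w 0.0236 F [-0.33 -0.14 -1.78] t 8.0
shift [ 0.0018 -0.0014  0.0947] turn [-0.0005  0.0006 -0.0006]
cur [0.4791 0.2281 0.1613] [ 1.7997e+02 -1.0000e-02  8.2780e+01] w 0.023 F [-0.79  0.86 -3.12] t 8.1
shift [ 0.0015 -0.0018  0.0953] turn [ 0.0005 -0.0002 -0.0004]
```

View pics/w4.png

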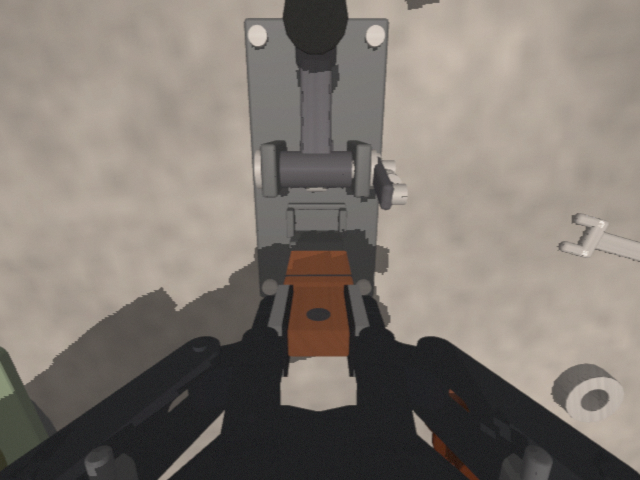

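```bash
python3 - <<'E'
from h import *
d=cv2.imread('pics/w4.png');cv2.imwrite('pics/w4c.png',cv2.resize(cv2.convertScaleAbs(d[130:310,240:400],alpha=1.8),None,fx=4,fy=3.3,interpolation=cv2.INTER_CUBIC))
E
```

```text
(no output)
```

View pics/w4c.png

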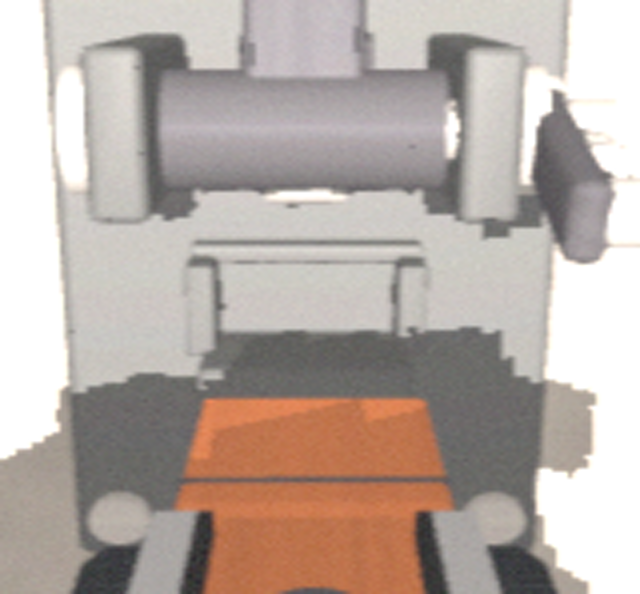

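```bash
python3 - <<'E'
from h import *
d=np.load('pics/w4.npz');px=lambda l:(np.array(l)+.5)/np.array([4,3.3])-.5+np.array([240,130])
c=np.array([.4834,.268]);a=np.radians(-7.2);Rg=np.array([[np.cos(a),-np.sin(a)],[np.sin(a),np.cos(a)]])
g=lambda l,z:((ray(d,l,z)[:,:2]-c)@Rg).round(4)
print('lip inner edge (exp y -.0285)',g(px([(220,262),(395,262)]),.021))
print('lip top outer',g(px([(195,243),(420,243)]),.021))
print('wall inner (exp x +-.019)',g(px([(217,300),(397,300)]),.032))
print('wall outer',g(px([(187,300),(427,300)]),.032))
P=g([(257,36),(375,36)],.016);print('front screws',P)
P=g(px([(120,518),(496,518)]),.016);print('back',P)
print('shoe bottom +y edge',g(px([(203,399),(428,399)]),.1613-.0515))
E
```

```text
lip inner edge (exp y -.0285) [[-0.019  -0.0276]
 [ 0.0186 -0.0277]]
lip top outer [[-0.0242 -0.0226]
 [ 0.0238 -0.0226]]
wall inner (exp x +-.019) [[-0.019  -0.0349]
 [ 0.0185 -0.0349]]
wall outer [[-0.0253 -0.0349]
 [ 0.0248 -0.0349]]
front screws [[-0.0447  0.1045]
 [ 0.0441  0.1045]]
back [[-0.0445 -0.1035]
 [ 0.044  -0.1036]]
shoe bottom +y edge [[-0.0158 -0.0329]
 [ 0.0186 -0.0329]]
```

Pocket lip (y -27.6) and end walls (±19) match within 1 mm of the prediction. The shoe needs a 2 mm shift along tool x and -1.7 mm along y. Descending to just inside the walls.

>>> {"op": "play_rows", "data": {
  "motion": [0.0022,-0.0017,0.01,0,0,0,0.0022,-0.0017,0.03,0,0,0,0.0022,-0.0017,0.05,0,0,0,0.0022,-0.0017,0.065,0,0,0,0.0022,-0.0017,0.072,0,0,0,0.0022,-0.0017,0.078,0,0,0,0.0022,-0.0017,0.082,0,0,0,0.0022,-0.0017,0.085,0,0,0,0.0022,-0.0017,0.085,0,0,0]
}}

```text
t: 9.0
eef_pos: [0.4776, 0.2305, 0.0758]
orientation: [180.0, 0.0, 82.8]
ft_force: [0.8, -0.5, -2.3]
gripper_width: 0.0232
```

```bash
python3 - <<'E'
from h import *
delta([.4776,.2298,.066],82.8)
save('side','s5');d=cv2.imread('pics/s5.png');cv2.imwrite('pics/s5c.png',cv2.resize(d[120:280,160:280],None,fx=4,fy=3.7,interpolation=cv2.INTER_CUBIC))
d=save('wrist','w5')
cv2.imwrite('pics/w5c.png',cv2.resize(cv2.convertScaleAbs(d['pixels'][80:330,230:410],alpha=1.8),None,fx=3.5,fy=2.4,interpolation=cv2.INTER_CUBIC))
E
```

```text
cur [0.4776 0.2305 0.0758] [180.     0.    82.78] w 0.0232 F [ 0.76 -0.5  -2.33] t 9.0
shift [-0.0006  0.0001  0.0098] turn [ 0.0001  0.     -0.0004]
```

View pics/s5c.png

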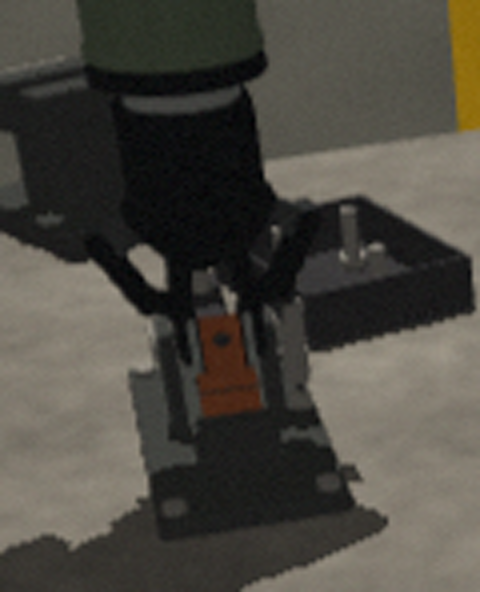

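View pics/w5c.png

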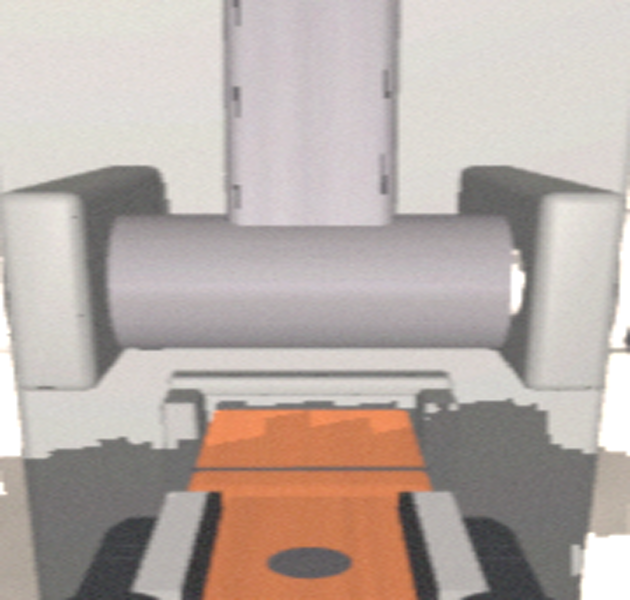

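The shoe is between the end walls with a gap to the lip, and there is no contact force. Lowering gently to the floor.

>>> {"op": "play_rows", "data": {
  "motion": [-0.0003,0,0.003,0,0,0,-0.0003,0,0.006,0,0,0,-0.0003,0,0.008,0,0,0,-0.0003,0,0.0095,0,0,0,-0.0003,0,0.0095,0,0,0]
}}

```text
t: 9.6
eef_pos: [0.4774, 0.2301, 0.0661]
orientation: [-180.0, 0.0, 82.8]
ft_force: [0.2, -0.0, -3.4]
gripper_width: 0.0233
```

>>> {"op": "play_rows", "data": {
  "motion": [0,0,0.0005,0,0,0,0,0,0.001,0,0,0,0,0,0.001,0,0,0]
}}

```text
t: 9.9
eef_pos: [0.4775, 0.2302, 0.0653]
orientation: [-180.0, 0.0, 82.8]
ft_force: [0.1, -0.6, -2.6]
gripper_width: 0.0236
```

>>> {"op": "play_rows", "data": {
  "motion": [0,0,0.0005,0,0,0,0,0,0.001,0,0,0,0,0,0.001,0,0,0]
}}

```text
t: 10.2
eef_pos: [0.4776, 0.2302, 0.0652]
orientation: [180.0, -0.0, 82.8]
ft_force: [-2.8, -1.3, 16.1]
gripper_width: 0.0236
```

Floor contact at z 0.0652, exactly as expected (0.0632 + 2 mm). Easing off and opening.

>>> {"op": "play_rows", "data": {
  "motion": [0,0,-0.0005,0,0,0,0,0,-0.0005,0,0,0]
}}

```text
t: 10.4
eef_pos: [0.4776, 0.2302, 0.0652]
orientation: [180.0, -0.0, 82.8]
ft_force: [-1.9, 0.0, 9.4]
gripper_width: 0.0233
```

>>> {"op": "play_rows", "data": {
  "motion": [0,0,0,0,0,0,0,0,0,0,0,0,0,0,0,0,0,0,0,0,0,0,0,0,0,0,0,0,0,0,0,0,0,0,0,0],
  "fingers": 0.35
}}

```text
t: 11.0
eef_pos: [0.4775, 0.2302, 0.0648]
orientation: [-180.0, 0.0, 82.8]
ft_force: [-0.9, 0.4, -0.3]
gripper_width: 0.0552
```

>>> {"op": "play_rows", "data": {
  "motion": [0,0,-0.01,0,0,0,0,0,-0.03,0,0,0,0,0,-0.06,0,0,0,0,0,-0.09,0,0,0,0,0,-0.1,0,0,0,0,0,-0.1,0,0,0]
}}

```text
t: 11.6
eef_pos: [0.4779, 0.2304, 0.1662]
orientation: [179.9, -0.1, 82.8]
ft_force: [0.1, 0.1, -0.9]
gripper_width: 0.0553
```

```bash
python3 - <<'E'
from h import *
delta([.4776,.2298,.166],82.8)
d=save('wrist','w6')
cv2.imwrite('pics/w6c.png',cv2.resize(cv2.convertScaleAbs(d['pixels'][130:370,200:440],alpha=1.5),None,fx=2.5,fy=2.5,interpolation=cv2.INTER_CUBIC))
save('side','s6');d=cv2.imread('pics/s6.png');cv2.imwrite('pics/s6c.png',cv2.resize(d[120:280,160:280],None,fx=4,fy=3.7,interpolation=cv2.INTER_CUBIC))
E
```

```text
cur [0.4779 0.2304 0.1662] [ 1.7989e+02 -8.0000e-02  8.2790e+01] w 0.0553 F [ 0.08  0.11 -0.94] t 11.6
shift [-0.0007 -0.0002  0.0002] turn [ 0.0018 -0.0013 -0.0002]
```

View pics/w6c.png

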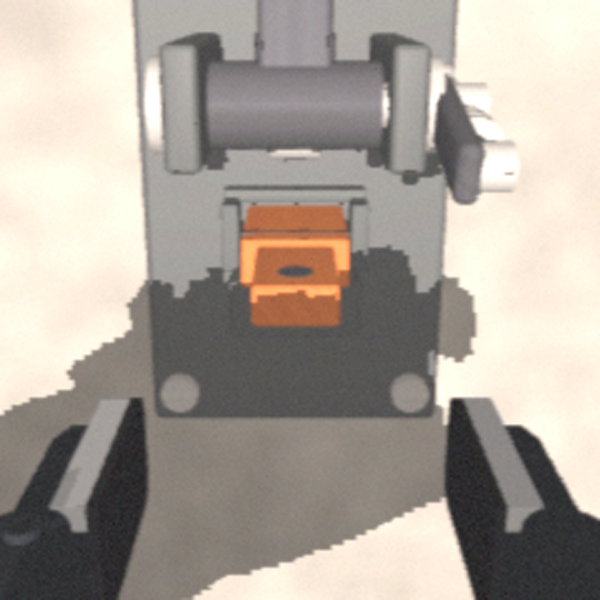

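View pics/s6c.png

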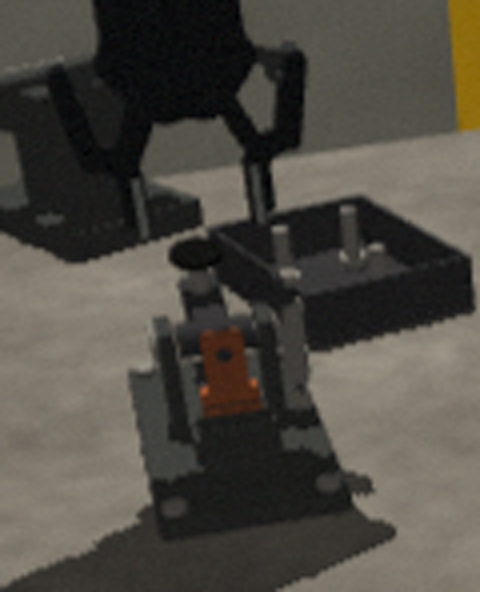

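The shoe stands square in the pocket and the lever is still open. Shutting the fingers and moving above the pad.

>>> {"op": "play_rows", "data": {
  "motion": [0.01,0,0,0,0,0,0.04,0,0,0,0,0,0.075,0,0,0,0,0,0.11,0,0,0,0,0,0.1325,0,0,0,0,0,0.1325,0,0.02,0,0,0,0.1325,0,0.035,0,0,0,0.1325,0,0.04,0,0,0,0.1325,0,0.04,0,0,0],
  "fingers": 1
}}

```text
t: 12.6
eef_pos: [0.4938, 0.3617, 0.1239]
orientation: [-179.9, 0.1, 82.8]
ft_force: [-0.1, -0.2, -0.3]
gripper_width: -0.0002
```

```bash
python3 - <<'E'
from h import *
d=save('top','t7');delta([.4949,.3618,.12],82.8)
c=np.array([.4833,.2684]);a=np.radians(-7.2);Rg=np.array([[np.cos(a),-np.sin(a)],[np.sin(a),np.cos(a)]])
for n in ['w6','t7']:
    d=np.load('pics/%s.npz'%n);W=cloud(d).reshape(-1,3);L=(W[:,:2]-c)@Rg
    m=(abs(L[:,0])<.02)&(abs(L[:,1]+.04)<.015)&(W[:,2]>.09)&(W[:,2]<.11)
    print(n,m.sum(),W[m,2].mean(),np.percentile(L[m],[3,97],axis=0).round(4).tolist())
E
for i in 1 2 3 4 5; do python3 -c "
from h import *
print(status.observe()['ft_force'])"; done
```

```text
cur [0.4941 0.3618 0.1246] [-1.7998e+02  2.0000e-02  8.2780e+01] w 0.0003 F [1.09 0.   0.3 ] t 12.65
shift [0.0001 0.0008 0.0046] turn [-0.0004  0.0004 -0.0004]
w6 681 0.09689975972752901 [[-0.0109, -0.0434], [0.0112, -0.0324]]
t7 92 0.0975807723186605 [[-0.0116, -0.0447], [0.0107, -0.0332]]
[1.09119027e+00 2.65127945e-04 3.01157332e-01]
[1.09119027e+00 2.65127945e-04 3.01157332e-01]
[1.09119027e+00 2.65127945e-04 3.01157332e-01]
[1.09119027e+00 2.65127945e-04 3.01157332e-01]
[1.09119027e+00 2.65127945e-04 3.01157332e-01]
```

Shoe top is about 97.3 mm (98 expected), centred in the pocket. Now feeling down for the pad.

>>> {"op": "play_rows", "data": {
  "motion": [0,0.0008,0.004,0,0,0,0,0.0008,0.008,0,0,0,0,0.0008,0.01,0,0,0,0,0.0008,0.011,0,0,0,0,0.0008,0.012,0,0,0,0,0.0008,0.012,0,0,0]
}}

```text
t: 13.25
eef_pos: [0.4949, 0.3615, 0.1127]
orientation: [-180.0, 0.0, 82.8]
ft_force: [-0.1, -0.0, 0.0]
gripper_width: -0.0002
```

>>> {"op": "play_rows", "data": {
  "motion": [0,0,0.0005,0,0,0,0,0,0.001,0,0,0,0,0,0.001,0,0,0]
}}

```text
t: 13.55
eef_pos: [0.4949, 0.3615, 0.1117]
orientation: [-180.0, 0.0, 82.8]
ft_force: [0.7, -0.3, -0.1]
gripper_width: 0.0001
```

>>> {"op": "play_rows", "data": {
  "motion": [0,0,0.0005,0,0,0,0,0,0.001,0,0,0,0,0,0.001,0,0,0]
}}

```text
t: 13.85
eef_pos: [0.4949, 0.3615, 0.1107]
orientation: [-180.0, 0.0, 82.8]
ft_force: [-0.6, -0.7, -0.3]
gripper_width: -0.0002
```

>>> {"op": "play_rows", "data": {
  "motion": [0,0,0.0005,0,0,0,0,0,0.001,0,0,0,0,0,0.0015,0,0,0,0,0,0.0015,0,0,0]
}}

```text
t: 14.25
eef_pos: [0.4949, 0.3615, 0.1092]
orientation: [-180.0, 0.0, 82.8]
ft_force: [0.4, 0.1, 0.8]
gripper_width: 0.0002
```

>>> {"op": "play_rows", "data": {
  "motion": [0,0,0.0005,0,0,0,0,0,0.001,0,0,0,0,0,0.001,0,0,0]
}}

```text
t: 14.55
eef_pos: [0.495, 0.3616, 0.1084]
orientation: [180.0, -0.0, 82.8]
ft_force: [-1.3, 0.3, 3.1]
gripper_width: 0.0
```

>>> {"op": "play_rows", "data": {
  "motion": [0,0,0.0005,0,0,0,0,0,0.001,0,0,0,0,0,0.001,0,0,0]
}}

```text
t: 14.85
eef_pos: [0.495, 0.3618, 0.1075]
orientation: [180.0, -0.0, 82.8]
ft_force: [-1.1, 2.4, 6.1]
gripper_width: -0.0
```

Contact at about z 0.109. Pushing the lever down.

>>> {"op": "play_rows", "data": {
  "motion": [0,0,0.0007,0,0,0,0,0,0.0014,0,0,0,0,0,0.002,0,0,0]
}}

```text
t: 15.15
eef_pos: [0.4951, 0.362, 0.1055]
orientation: [180.0, -0.1, 82.8]
ft_force: [-0.2, 2.5, 6.2]
gripper_width: -0.0002
```

>>> {"op": "play_rows", "data": {
  "motion": [0,0,0.001,0,0,0,0,0,0.002,0,0,0,0,0,0.003,0,0,0]
}}

```text
t: 15.45
eef_pos: [0.4951, 0.3619, 0.1025]
orientation: [180.0, -0.0, 82.8]
ft_force: [1.3, 1.8, 5.2]
gripper_width: -0.0003
```

>>> {"op": "play_rows", "data": {
  "motion": [0,0,0.001,0,0,0,0,0,0.002,0,0,0,0,0,0.003,0,0,0]
}}

```text
t: 15.75
eef_pos: [0.4949, 0.3615, 0.0992]
orientation: [-180.0, 0.0, 82.8]
ft_force: [0.1, 0.3, 4.4]
gripper_width: -0.0001
```

Force is fading as described. Continuing.

>>> {"op": "play_rows", "data": {
  "motion": [0,0,0.0015,0,0,0,0,0,0.003,0,0,0,0,0,0.0045,0,0,0,0,0,0.006,0,0,0]
}}

```text
t: 16.15
eef_pos: [0.4948, 0.3613, 0.093]
orientation: [-180.0, 0.0, 82.8]
ft_force: [1.0, 0.7, 1.3]
gripper_width: 0.0
```

>>> {"op": "play_rows", "data": {
  "motion": [0,0,0.0015,0,0,0,0,0,0.003,0,0,0,0,0,0.0045,0,0,0,0,0,0.006,0,0,0]
}}

```text
t: 16.55
eef_pos: [0.4949, 0.3614, 0.087]
orientation: [-180.0, 0.0, 82.8]
ft_force: [0.7, 0.3, 0.2]
gripper_width: 0.0004
```

```bash
python3 - <<'E'
from h import *
d=save('side','s8');cv2.imwrite('pics/s8c.png',cv2.resize(d['pixels'][120:280,140:300],None,fx=4,fy=3.7,interpolation=cv2.INTER_CUBIC))
E
```

```text
(no output)
```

View pics/s8c.png

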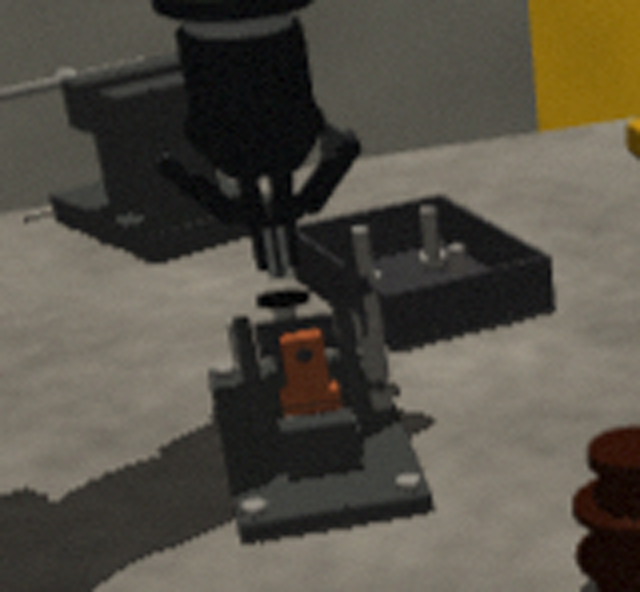

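The lever has snapped over, with the pad now visibly below the fingertips and the shoe upright. Descending to feel for the pad.

>>> {"op": "play_rows", "data": {
  "motion": [0,0,0.003,0,0,0,0,0,0.006,0,0,0,0,0,0.008,0,0,0,0,0,0.009,0,0,0,0,0,0.01,0,0,0,0,0,0.01,0,0,0]
}}

```text
t: 17.2
eef_pos: [0.4949, 0.3615, 0.0772]
orientation: [-180.0, 0.0, 82.8]
ft_force: [-0.4, -0.9, 0.0]
gripper_width: 0.0
```

>>> {"op": "play_rows", "data": {
  "motion": [0,0,0.0007,0,0,0,0,0,0.0014,0,0,0,0,0,0.002,0,0,0,0,0,0.002,0,0,0]
}}

```text
t: 17.6
eef_pos: [0.4949, 0.3615, 0.0752]
orientation: [-180.0, 0.0, 82.8]
ft_force: [-1.0, -0.1, 0.1]
gripper_width: 0.0
```

>>> {"op": "play_rows", "data": {
  "motion": [0,0,0.0005,0,0,0,0,0,0.001,0,0,0,0,0,0.0015,0,0,0,0,0,0.0015,0,0,0]
}}

```text
t: 18.0
eef_pos: [0.4949, 0.3615, 0.0737]
orientation: [-180.0, 0.0, 82.8]
ft_force: [-0.1, 0.4, -0.3]
gripper_width: 0.0001
```

>>> {"op": "play_rows", "data": {
  "motion": [0,0,0.0005,0,0,0,0,0,0.001,0,0,0,0,0,0.001,0,0,0]
}}

```text
t: 18.3
eef_pos: [0.4949, 0.3615, 0.0727]
orientation: [-180.0, 0.0, 82.8]
ft_force: [-0.0, -0.2, -0.3]
gripper_width: 0.0002
```

>>> {"op": "play_rows", "data": {
  "motion": [0,0,0.0005,0,0,0,0,0,0.001,0,0,0,0,0,0.001,0,0,0]
}}

```text
t: 18.6
eef_pos: [0.4949, 0.3615, 0.0717]
orientation: [-180.0, 0.0, 82.8]
ft_force: [0.3, 0.2, -0.3]
gripper_width: 0.0002
```

>>> {"op": "play_rows", "data": {
  "motion": [0,0,0.0005,0,0,0,0,0,0.001,0,0,0,0,0,0.001,0,0,0]
}}

```text
t: 18.9
eef_pos: [0.4949, 0.3615, 0.0707]
orientation: [-180.0, 0.0, 82.8]
ft_force: [-0.5, 0.1, -0.1]
gripper_width: -0.0001
```

>>> {"op": "play_rows", "data": {
  "motion": [0,0,0.0005,0,0,0,0,0,0.001,0,0,0,0,0,0.001,0,0,0]
}}

```text
t: 19.2
eef_pos: [0.4949, 0.3615, 0.0698]
orientation: [-180.0, 0.0, 82.8]
ft_force: [-0.5, -0.0, 1.8]
gripper_width: 0.0001
```

Contact at about 0.070. Pressing in.

>>> {"op": "play_rows", "data": {
  "motion": [0,0,0.0005,0,0,0,0,0,0.001,0,0,0,0,0,0.001,0,0,0]
}}

```text
t: 19.5
eef_pos: [0.495, 0.3614, 0.0688]
orientation: [180.0, 0.0, 82.8]
ft_force: [-1.3, -1.6, 4.4]
gripper_width: 0.0001
```

>>> {"op": "play_rows", "data": {
  "motion": [0,0,0.0003,0,0,0,0,0,0.0006,0,0,0,0,0,0.0006,0,0,0]
}}

```text
t: 19.8
eef_pos: [0.495, 0.3613, 0.0683]
orientation: [180.0, 0.0, 82.8]
ft_force: [-1.4, -1.9, 6.4]
gripper_width: 0.0002
```

>>> {"op": "play_rows", "data": {
  "motion": [0,0,0.0005,0,0,0,0,0,0.001,0,0,0,0,0,0.001,0,0,0]
}}

```text
t: 20.1
eef_pos: [0.495, 0.3613, 0.0675]
orientation: [180.0, 0.0, 82.8]
ft_force: [-2.5, -3.3, 9.1]
gripper_width: -0.0001
```

>>> {"op": "play_rows", "data": {
  "motion": [0,0,0.0003,0,0,0,0,0,0.0003,0,0,0]
}}

```text
t: 20.3
eef_pos: [0.4951, 0.3612, 0.0672]
orientation: [180.0, 0.0, 82.8]
ft_force: [-2.5, -3.9, 10.5]
gripper_width: -0.0004
```

Total force is about 11.5 N. Holding.

>>> {"op": "play_rows", "data": {
  "motion": [0,0,0,0,0,0,0,0,0,0,0,0,0,0,0,0,0,0,0,0,0,0,0,0,0,0,0,0,0,0]
}}

```text
t: 20.8
eef_pos: [0.495, 0.3612, 0.0672]
orientation: [180.0, 0.0, 82.8]
ft_force: [-2.2, -2.9, 10.8]
gripper_width: 0.0002
```

>>> {"op": "play_rows", "data": {
  "motion": [0,0,0,0,0,0,0,0,0,0,0,0,0,0,0,0,0,0,0,0,0,0,0,0,0,0,0,0,0,0]
}}

```text
t: 21.3
eef_pos: [0.495, 0.3612, 0.0672]
orientation: [180.0, 0.0, 82.8]
ft_force: [-3.0, -2.9, 9.8]
gripper_width: -0.0002
```

>>> {"op": "play_rows", "data": {
  "motion": [0,0,0,0,0,0,0,0,0,0,0,0,0,0,0,0,0,0,0,0,0,0,0,0,0,0,0,0,0,0]
}}

```text
t: 21.8
eef_pos: [0.495, 0.3612, 0.0673]
orientation: [180.0, 0.0, 82.8]
ft_force: [-2.4, -3.2, 10.4]
gripper_width: -0.0
```

```bash
python3 - <<'E'
from h import *
s=status.observe();print(s['t'],s['ft_force'],np.linalg.norm(s['ft_force']))
E
```

```text
21.8 [-2.40127708 -3.24682519 10.44185731] 11.195552219394315
```

>>> {"op": "play_rows", "data": {
  "motion": [0,0,0.0003,0,0,0,0,0,0.0003,0,0,0,0,0,0.0003,0,0,0,0,0,0.0003,0,0,0,0,0,0.0003,0,0,0,0,0,0.0003,0,0,0,0,0,0.0003,0,0,0,0,0,0.0003,0,0,0,0,0,0.0003,0,0,0,0,0,0.0003,0,0,0]
}}

```text
t: 22.8
eef_pos: [0.495, 0.3612, 0.067]
orientation: [180.0, 0.0, 82.8]
ft_force: [-2.7, -3.1, 11.7]
gripper_width: -0.0006
```

>>> {"op": "play_rows", "data": {
  "motion": [0,0,-0.001,0,0,0,0,0,-0.003,0,0,0,0,0,-0.008,0,0,0,0,0,-0.02,0,0,0,0,0,-0.05,0,0,0,0,0,-0.09,0,0,0,0.03,0,-0.12,0,0,0,0.06,0,-0.14,0,0,0,0.06,0,-0.14,0,0,0]
}}

```text
t: 23.7
eef_pos: [0.5023, 0.4251, 0.2097]
orientation: [179.9, -0.3, 83.0]
ft_force: [0.6, -0.8, -0.8]
gripper_width: 0.0001
```

```bash
python3 - <<'E'
from h import *
delta([.4949,.3618,.12],82.8)
d=save('side','s9');cv2.imwrite('pics/s9c.png',cv2.resize(d['pixels'][160:420,160:480],None,fx=2.4,fy=2.3,interpolation=cv2.INTER_CUBIC))
d=save('top','t9');cv2.imwrite('pics/t9c.png',cv2.resize(d['pixels'][230:360,100:280],None,fx=4,fy=4,interpolation=cv2.INTER_CUBIC))
c=np.array([.4833,.2684]);a=np.radians(-7.2);Rg=np.array([[np.cos(a),-np.sin(a)],[np.sin(a),np.cos(a)]])
W=cloud(d).reshape(-1,3);L=(W[:,:2]-c)@Rg
m=(abs(L[:,0])<.02)&(abs(L[:,1]+.04)<.015)&(W[:,2]>.09)&(W[:,2]<.11)
print(m.sum(),W[m,2].mean(),np.percentile(L[m],[3,97],axis=0).round(4).tolist())
m=(abs(L[:,0])<.01)&(abs(L[:,1]-.095)<.01);print('pad z',np.percentile(W[m,2],[10,50,90]))
for x,y in [(.5808,-.1997),(.5541,-.3206)]:
    q=W[(np.hypot(W[:,0]-x,W[:,1]-y)<.02)&(W[:,2]>.09)];print('shoe',q[q[:,2]>q[:,2].max()-.008].mean(0),q[:,2].max())
E
```

```text
cur [0.5023 0.4251 0.2097] [179.86  -0.26  83.  ] w 0.0001 F [ 0.58 -0.81 -0.75] t 23.7
shift [-0.0641  0.0001  0.0894] turn [ 0.0025 -0.0045  0.0034]
92 0.09771778245656994 [[-0.0114, -0.0468], [0.0104, -0.0351]]
pad z [0.06491896 0.47618908 0.4929395 ]
shoe [ 0.58068341 -0.200203    0.12393024] 0.12882240548649915
shoe [ 0.5540253  -0.32045463  0.10947483] 0.11369648559320389
```

View pics/s9c.png

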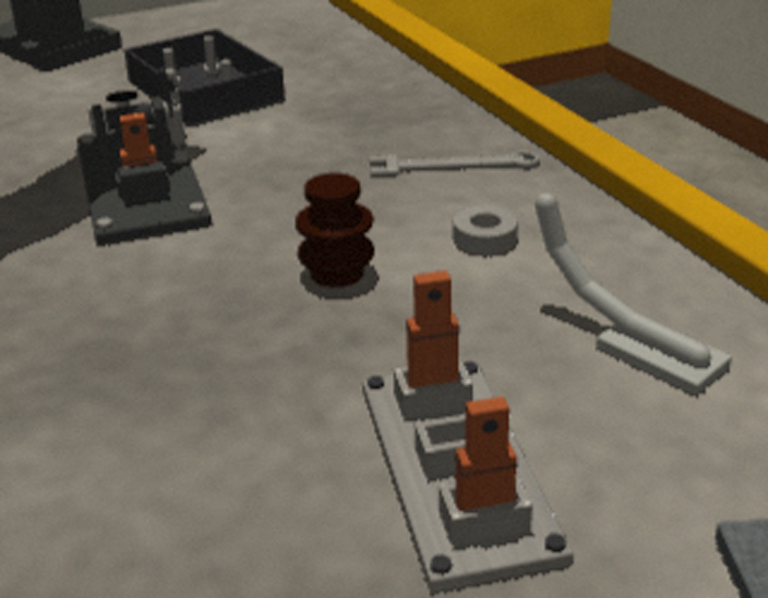

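View pics/t9c.png

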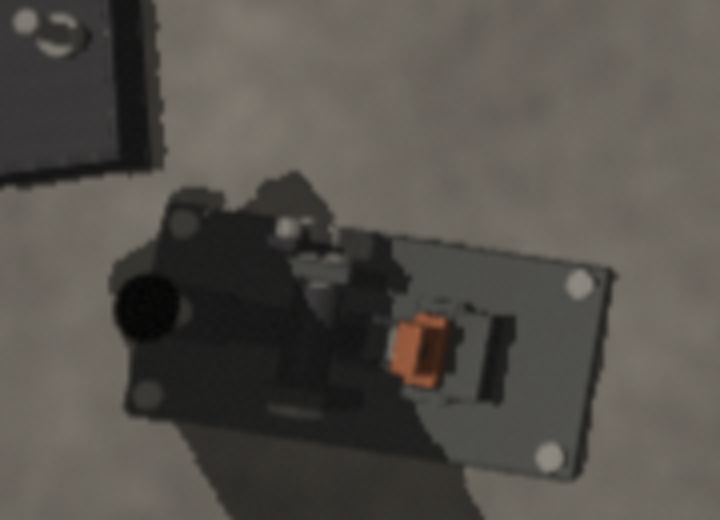

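The shoe was pushed 2 mm onto the anvil and stands upright. The lever stays over, the other shoes haven't moved and the arm is clear. Handing in.

>>> {"op": "play_rows", "data": {
  "motion": [0,0,0,0,0,0,0,0,0,0,0,0,0,0,0,0,0,0]
}}

```text
t: 24.1
eef_pos: [0.5025, 0.4205, 0.2064]
orientation: [-180.0, 0.0, 82.7]
ft_force: [-0.0, -0.3, -0.4]
gripper_width: 0.0
```

```bash
python3 -c "
from h import *
print(status.observe()['ft_force']);print(ctrl.sign_off())"
```

```text
[-0.01496179 -0.3022028  -0.41464215]
the job is handed in; nothing more can be done
None
```

I took the short shoe from the middle slot, stood it in the gauge's pocket and let go while the lever was still open. I then pushed the pad down until the lever snapped over. I held the pad for about 2.5 s; each check read about 11 to 12.5 N at the wrist, then I let go. The job was handed in at about 24 s and gave no verdict.

Last checks, from the top and side cameras after letting go:
- **Short shoe:** it stands upright on the pocket floor, with its top at 97.7 mm (98 expected). The lever's foot had moved it about 2 mm onto the anvil, so it sits within about 1 mm of the pocket point.
- **Lever:** it is still over in the pictures. I could not get a clean height for the pad, because the gripper blocked most of the top camera's depth readings there. I did not measure the lever's angle or the foot's force on the shoe.
- **Other shoes:** both are upright and within 1 mm of where they started.
- **Horn, insulator, ring and wrench:** they look undisturbed in the side view; I did not re-measure them.
- **Arm:** it was clear of everything, reading under 1 N.

No check disagreed with what was expected.

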